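Discharge the three-cell mill and put its grinding cylinders away

TASK

The tumbling mill has finished its cleaning run: see that the catch drawer is pushed right home under the barrel, then turn the barrel by its crank until the open port faces straight down and every grinding cylinder has dropped into the drawer. Then lay each cylinder, centred, in the V saddle of the storage rack that is made for its size, and leave the mill ready for loading: port straight up again and drawer fully home. Let nothing fall to the floor and leave the other things on the bench where they are.

Things in the scene. Friction and masses are not known exactly. Their poses are not given: they have to be found in the camera images.
- mill: three-cell tumbling mill, fixed to the bench: white base 168 x 262 mm, two aluminium side plates 160 mm wide and 166 mm high, grey drive housing (120 x 70 x 165 mm, out of gear) outside the left one. Origin at the centre of the base's underside, on the bench; +x to its back (the drawer opens to -x), +y along the barrel axis to the drive housing, -y to the crank, +z up.
- barrel_axis (a point): middle of the barrel's axis, which runs along y of the mill, 140 mm above the bench over the mill's origin; axes as the mill's. Guide plates hang between the side plates 63 mm in front of and 66 mm behind it, from 124 mm above the bench down to 64 mm (front) and 46 mm (back).
- barrel (a joint): angle of the barrel about the mill's +y axis, rad: 0 = port straight up, +pi/2 = port to the mill's back, -pi/2 = to its front, +pi or -pi = straight down; stops at +-3.5; either way round will do. It stays where it is left (friction 0.25 N m, about 4 N at the crank handle). Starts within 0.5 of 0. The contents roll out when the port is well below level, at the latest when it faces down.
- port (a point): middle of the barrel's open port, 52 mm from the barrel axis; z axis points out of the port. The barrel is a grey drum, 221 mm long, 112 mm diameter outside, 104 mm inside, its side open along the port (60 mm wide), with three cells 67 mm wide in a row at y = -71, 0 and +71 mm of the mill; each holds one cylinder or none.
- crank_grip (a point): middle of the black crank handle: a free-turning sleeve, 20 mm diameter, 80 mm long, parallel to y of the mill, 192 mm from the mill's middle at its -y end. It points the same way as the port: at barrel angle q it stands at mill x = 60 sin q, z = 140 + 60 cos q mm. The crank arm's face is 46 mm from this point towards the mill; the other side is free.
- drawer (a joint): how far the catch drawer is pulled out towards the front (-x of the mill), m: 0 = fully home, 0.135 = fully out; it stays where it is left (friction 1.5 N). It may be anywhere between 0 and 0.1 at the start.
- drawer_pull (a point): grip point on the drawer's pull, 28 mm above the bench, 108 mm in front of the barrel axis when home: a round steel stem, 12 mm diameter, along x of the mill, from the drawer's front (28 mm behind this point) to a black knob, 28 mm diameter, 12 mm thick, that begins 16 mm in front of it. Free space on both sides of the stem.
- drawer_floor (a point): lowest point of the drawer floor, middle bay, 15 mm above the bench, 32 mm in front of the barrel axis when home. The floor is a shallow valley along y of the mill, rising 9 degrees to the front wall (44 mm away) and the back wall (91 mm); cylinders come to rest in it lying along y. Bays 68 mm wide at y = -71, 0, +71 mm; walls up to 50 mm above the bench, 44 mm between bays.
- cyl_small_centre (a point): centre of the small white ceramic grinding cylinder, 24 mm diameter, 64 mm long, one dark ring mark near each end, 0.11 kg; its own y axis is the cylinder's axis. May be absent.
- cyl_medium_centre (a point): centre of the medium white ceramic grinding cylinder, 32 mm diameter, 64 mm long, two dark ring marks near each end, 0.19 kg; its own y axis is the cylinder's axis. May be absent.
- cyl_large_centre (a point): centre of the large white ceramic grinding cylinder, 40 mm diameter, 64 mm long, three dark ring marks near each end, 0.29 kg; its own y axis is the cylinder's axis. May be absent.
- rack: storage rack, loose, 1.1 kg: grey base 84 x 226 mm (y is its long side) with two dark steel comb plates, each 6 mm thick and 52 mm high, along y, 46 mm apart; each pair of 45 degree V notches is a saddle for one cylinder, which then lies along x of the rack. Origin at the centre of its underside; z up. Between the plates the base's top lies at 10 mm.
- slot_small (a point): where the centre of the small cylinder is when it lies in its saddle (the smallest V, tag with one mark), 48 mm above the rack's underside, at y = +70 mm of the rack. The cylinder's axis then lies along x of the rack. Plate tops 4 mm above this point.
- slot_medium (a point): the same for the medium cylinder (middle V, tag with two marks), at y = +4 mm of the rack
- slot_large (a point): the same for the large cylinder (largest V, tag with three marks), at y = -68 mm of the rack
- port_cover: the barrel's flat grey port cover, 222 x 64 mm with two black knobs, lying at the left front of the bench; stays there. Origin under its centre
- wipe_pack: pale blue pack of wipes, 112 x 75 x 41 mm, at the right front of the bench; stays there. Origin under its centre
- decapper: waisted orange hand tool standing upright, 35 mm wide, 70 mm high, behind the keyboard to the right of the mill; stays there. Origin under its centre

How it is judged:
By the outcome, as a careful person would: the job done as asked, in the order asked, and still so for the second after the job is handed in, with the robot touching nothing.
Of cyl_small, cyl_medium, cyl_large only 2 to 3 are there at a start; the rules pass over those that are not, and their reading is None.
At some moment in a run one of rack may be knocked a few centimetres aside while the robot is not near it.
Once in a run the grip may slacken for a moment while it holds something.
It also fails if it takes over 210 s, if anything falls off the work surface, if the arm or the gripper's body presses on something with over 40 N, if the wrist force passes 120 N, or if a joint passes its speed limit or range.

ROBOT

A 6-joint arm with a two-finger parallel gripper is mounted at the origin on a cart in front of the work surface, level with it; the furniture and walls round the work are solid. World frame = base frame: x ahead of the robot, y to its left, z up, the work surface at z = 0. Lengths are in m, angles in rad, forces in N, time in s.
With the tool pointing down it reaches from about 0.35 to 0.775 m from the base axis. Payload 5.5 kg.
Tool frame: the origin (TCP) lies at the very end of the fingers, on their centre line; the grasp point (between the pads) lies env.pinch_z behind it (env.pinch_z is the distance from the TCP to the grasp point, in m); z points along the fingers, y is the line along which they close (so a half turn about z gives the same grasp; the last joint's range is limited). The gripper opens to 85 mm and grips with 20 to 120 N. Pads are 22 mm wide; open, the fingers measure 114 mm over their backs; the gripper's body (76 mm by 85 mm) begins 54 mm behind the grasp point. The pads swing forward as they close: fully open they stand 13 mm farther back than shut.
Start: joints at [0.972, 0.313, 0.046, 1.304, 0, 1.431], TCP at [0.255, 0.516, 0.231] pointing down, gripper open.
Joint ranges: [-2.76, 2.76], [-0.86, 1.69], [-1.03, 1.26], [-2.2, 2.34], [-1.47, 1.5], [-3.14, 3.14]. Speed limits (rad/s): [2.57, 2.57, 3.14, 3.14, 3.14, 3.14].

INTERFACE

Orientations are given as a unit quaternion [w, x, y, z].
In Python, from workcell import env, eyes gives the robot as it stands.
- The arm moves only by the shell command python3 -m jog 'ROWS' [FORCE]. ROWS is JSON, one flat list of numbers, 7 for each row, row after row: the shift along the world's x, y, z as a fraction of full scale, then the turn, a rotation vector about the world's x, y, z as a fraction of full scale, then the opening, from -1 (shut) to 1 (fully open), so that 0 is half open. A call has 1 to 12 rows; each row is the pose to reach, as a shift and turn from the pose commanded when the call began, turning the shorter way round; what a row does not reach only later rows make up. Full scale, the value 1, is 20 cm for a shift and pi rad for a turn. A row lasts 1/12 s, in which the tool goes at most 41.7 mm and 7.16 degrees, less where a joint would pass 70% of its speed; a pose out of reach is approached as far as the arm can. A call with a number of a shift or a turn outside -1 to 1 is refused whole. A call with a gripper value outside its range is refused whole. The fingers move at their own pace and stop on an object; FORCE is the grip in N (left out, the last holds). Time passes only in rows, so rows that repeat a pose let the fingers close. It gives the time, the measured TCP pose, the force, the opening and the grip force at its end, in the units of the state.
- env.get_state(): the state, without advancing time (a new reading comes with each control period).
- eyes.read_camera(name): name is "side" or "top"; returns (picture, depth): 420x560x3 uint8, red, green, blue; 420x560 float32, m along the optical axis (not along the pixel's ray), 0 where there is no reading.
- eyes.calibration(name): a dict with "fx", "fy", "cx", "cy" (pixels), "R" (3x3) and "t" (3): a world point X has camera coordinates R X + t. Camera axes: x right, y down, z forward; pixel columns grow to the right and rows downward; lengths in m; the calibration is good to about 2 mm. A picture is of the moment at which its call begins. calibration takes no time and is no camera call.
- env.hand_in(): hands the job in; it is judged then, once.
The state is a dict: "clock": time; "joint_pos": joint angles; "qvel": joint speeds; "tau": joint torques, N m; "tcp_pos": TCP position; "orientation": TCP orientation; "wrist_force": force on the tool from outside, world axes, zero at the start; "ft_torque": the same for the moment, N m; "finger_gap": finger opening in m; "grip_force": force on a finger pad.
Only numpy, scipy, OpenCV 4.12 (cv2) and the standard library are available. Lean on these libraries where they do the work, as an engineer would, in place of code of your own. Each camera call takes 0.05 s, during which the arm holds its last target. There are 200 camera calls.

## Working session

There is one attempt and no reset: what is moved stays moved. The work goes in short steps, Python scripts to look and compute and a shell command to move; the robot and the scene stay as the last step left them, time stands still between calls to the robot, and variables do not carry over. Pictures are saved under pics/ and viewed, at most 18 in all, crops included, and the job is handed in when it is done.

```bash
ls; mkdir -p pics
python3 - <<'E'
from workcell import env, eyes
import cv2, numpy as np
print(env.get_state(), env.pinch_z)
for n in("side","top"):
    p,d=eyes.read_camera(n); cv2.imwrite(f"pics/{n}0.png",p[:,:,::-1]); np.savez(f"{n}0.npz",p=p,d=d)
    print(n,eyes.calibration(n), (d==0).mean())
E
```

```text
pics
{'clock': 0.0, 'joint_pos': array([9.72396561e-01, 3.14020271e-01, 4.49962913e-02, 1.30360270e+00,
       1.85044170e-05, 1.43119315e+00]), 'qvel': array([ 0.00026659,  0.00073897,  0.00123518, -0.00037541,  0.00061786,
        0.00120131]), 'tau': array([-4.71133408e-04, -4.80629289e+01,  2.98532152e+01,  1.93952664e-02,
       -1.43823527e-04, -1.01651696e-05]), 'tcp_pos': array([0.25436906, 0.51511475, 0.23040465]), 'orientation': array([-3.38718609e-04,  2.27391534e-01,  9.73802984e-01, -8.50235422e-04]), 'wrist_force': array([-0.03574456,  0.41971045,  0.52674492]), 'ft_torque': array([0.01743942, 0.03735608, 0.03245904]), 'grip_force': 0.0, 'finger_gap': 0.08541807330767204} 0.0187
side {'fx': 426.40870185762446, 'fy': 426.40870185762446, 'cx': 280.85357552366906, 'cy': 213.5484593193767, 'R': array([[-0.99975915,  0.00242683,  0.02181174],
       [-0.01892766,  0.40768697, -0.91292556],
       [-0.01110788, -0.91311853, -0.40754285]]), 't': array([0.55261755, 0.08624867, 1.37454721])} 0.003898809523809524
top {'fx': 450.0920304498986, 'fy': 450.0920304498986, 'cx': 278.8086175863929, 'cy': 217.0746229918896, 'R': array([[-0.02795419, -0.99942113, -0.01938966],
       [-0.98327666,  0.03098436, -0.17946304],
       [ 0.17995993,  0.01404865, -0.98357362]]), 't': array([0.16707205, 0.54590007, 1.33576655])} 0.003954081632653061
```

View pics/side0.png

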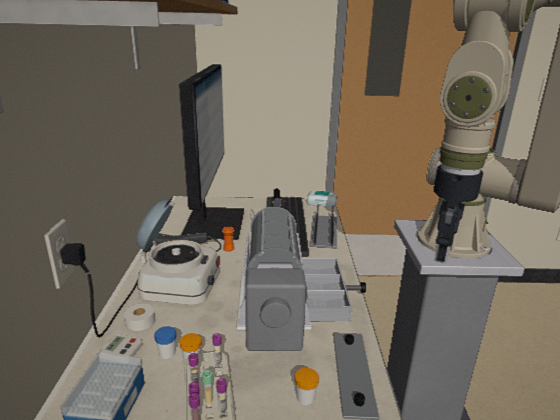

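View pics/top0.png

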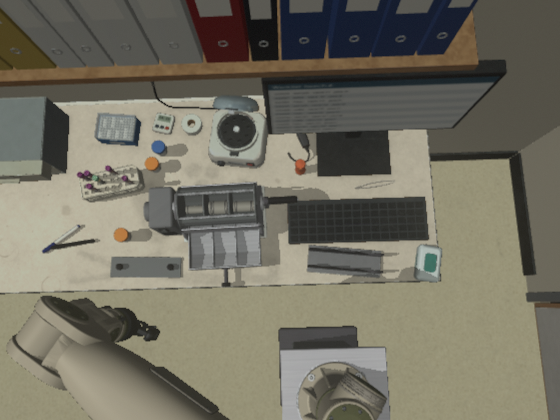

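```bash
cat > h.py <<'E'
import numpy as np, cv2
from workcell import env, eyes
def cloud(n,d):
    c=eyes.calibration(n); v,u=np.mgrid[:420,:560]
    P=np.stack([(u-c['cx'])/c['fx']*d,(v-c['cy'])/c['fy']*d,d],-1)
    return (P-c['t'])@c['R']
def ray(n,u,v,z):
    c=eyes.calibration(n); r=c['R'].T@np.array([(u-c['cx'])/c['fx'],(v-c['cy'])/c['fy'],1]); o=-c['R'].T@c['t']
    return o+r*(z-o[2])/r[2]
def px(n,X):
    c=eyes.calibration(n); p=c['R']@np.array(X)+c['t']; return np.array([p[0]/p[2]*c['fx']+c['cx'],p[1]/p[2]*c['fy']+c['cy']])
def crop(p,x0,y0,x1,y1,s,f): cv2.imwrite(f,cv2.resize(p[y0:y1,x0:x1,::-1],None,fx=s,fy=s,interpolation=cv2.INTER_CUBIC))
E
python3 - <<'E'
from h import *
D=np.load('top0.npz');p,d=D['p'],D['d']
crop(p,135,170,395,300,3,'pics/topz.png')
W=cloud('top',d)
for u,v in [(226,283),(226,270),(161,210),(205,210),(283,201),(345,250),(345,262),(345,270),(225,245),(190,229),(265,229),(60,290),(400,280)]: print(u,v,W[v,u].round(3))
S=np.load('side0.npz');crop(S['p'],200,170,400,310,4,'pics/sidez.png')
E
```

```text
226 283 [0.354 0.316 0.043]
226 270 [0.394 0.317 0.034]
161 210 [0.56  0.483 0.168]
205 210 [0.556 0.358 0.167]
283 201 [0.567 0.136 0.206]
345 250 [ 0.447 -0.052  0.012]
345 262 [ 0.41  -0.051  0.008]
345 270 [ 0.384 -0.046  0.034]
225 245 [0.473 0.321 0.022]
190 229 [0.51  0.409 0.125]
265 229 [0.521 0.196 0.014]
60 290 [ 0.349  0.846 -0.004]
400 280 [ 0.35  -0.219 -0.001]
```

View pics/topz.png

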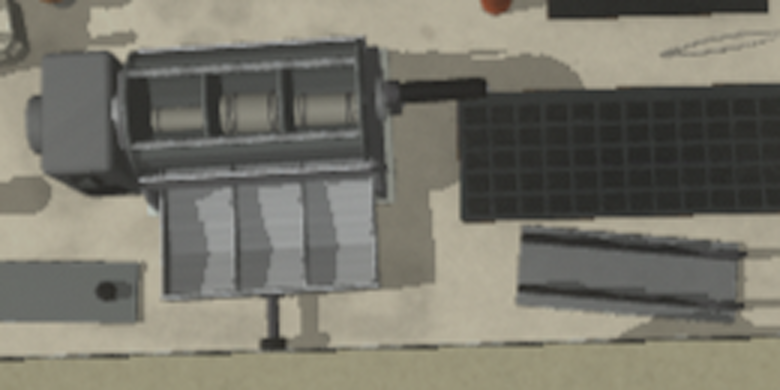

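View pics/sidez.png

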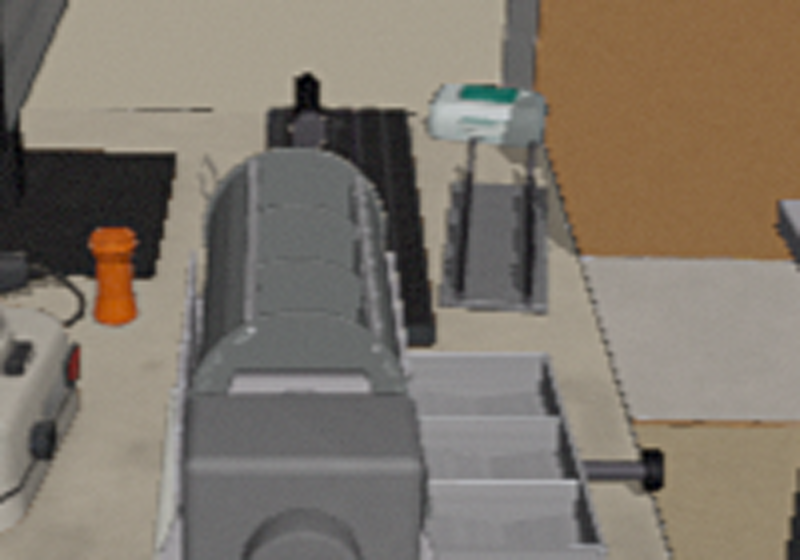

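Run:
```python
from h import *
for n in('top','side'):
    c=eyes.calibration(n); print(n,(-c['R'].T@c['t']).round(3))
D=np.load('top0.npz');p,d=D['p'],D['d'];W=cloud('top',d);X,Y,Z=W[...,0],W[...,1],W[...,2]
def rect(m,n):
    P=W[m][:,:2].astype(np.float32); print(n,len(P),cv2.minAreaRect(P),P.mean(0), np.median(Z[m]))
rect((abs(Z-.166)<.004)&(Y>.445)&(Y<.53)&(abs(X-.56)<.09),'housing')
rect((Z>.18)&(Y<.2)&(Y>.05)&(abs(X-.56)<.06),'crank')
m=(Z>.025)&(Z<.065)&(X>.33)&(X<.385)&(Y>.25)&(Y<.38);rect(m,'knob')
m=(Z>.044)&(Z<.056)&(X>.37)&(X<.47)&(Y>.2)&(Y<.45);rect(m,'drawer front')
R=(X>.35)&(X<.5)&(Y<.08)&(Y>-.17)
rect(R&(Z>.005)&(Z<.07),'rack')
m=R&(Z>.03); P=W[m]; print(len(P))
l=cv2.fitLine(P[P[:,0]>.43][:,:2].astype(np.float32),cv2.DIST_HUBER,0,.01,.01).ravel();print('back plate',l)
l2=cv2.fitLine(P[P[:,0]<.41][:,:2].astype(np.float32),cv2.DIST_HUBER,0,.01,.01).ravel();print('front plate',l2)
for a,b in((.43,.5),(.35,.41)):
  Q=W[R&(X>a)&(X<b)]
  print([(round(y,3),round(float(Q[abs(Q[:,1]-y)<.003][:,2].max()*1000))) for y in np.arange(-.165,.08,.006) if (abs(Q[:,1]-y)<.003).any()])
print(np.round(Z[238:282:1,310:384:6]*1000).astype(int))
```

```text
top [0.301 0.131 1.415]
side [0.569 1.219 0.627]
housing 824 ((0.5696918368339539, 0.4832943379878998), (0.11684007942676544, 0.07619094103574753), 2.336038589477539) [0.5690623  0.48562375] 0.1655803136322966
crank 260 ((0.5694350600242615, 0.14403662085533142), (0.02377863973379135, 0.0943453311920166), 0.33767327666282654) [0.5691166  0.14586443] 0.20768467359660908
knob 70 ((0.3638937175273895, 0.319089412689209), (0.027696112170815468, 0.03710048645734787), 89.2438735961914) [0.36005738 0.31830007] 0.03703018550002955
drawer front 188 ((0.43365901708602905, 0.32169121503829956), (0.22030961513519287, 0.0712454542517662), 89.85032653808594) [0.4184249  0.33024582] 0.04921259159145176
rack 2735 ((0.42506930232048035, -0.045961685478687286), (0.14975568652153015, 0.24802687764167786), 0.014172597788274288) [ 0.43174827 -0.04611625] 0.01320304915357968
309
back plate [ 0.11231085  0.99367315  0.44102225 -0.01428495]
front plate [ 0.11789834  0.99302566  0.38065565 -0.08596169]
[(np.float64(-0.165), 28), (np.float64(-0.159), 24), (np.float64(-0.153), 25), (np.float64(-0.147), 29), (n
[... 4290 characters left out ...]
 26   34   50   50]
 [   6    4    6    9   13   12    4   11   11   21   32   45   50]
 [  -1   -2    6    9   10   12    7 1415   12   13    6   25   -5]
 [   0    0   -1   -2    6    7   15   11   14   10   14    7   -4]
 [   1    4    3   -4   -3    8    8    8   10   12   11   17    2]
 [  -2    0    4    3    3   -1   -1   -3    8   10   10    8   -6]
 [  -1    1   -1    1   -3    4   -4   -1   -5    4    8    8   -2]
 [   1    3   -2   -5   -1   -1   -2    2    0    2    2   -1    1]
 [  -3    2    6   -2   -3    0    5    3   -3    0   -5   -2   -2]
 [   4   -5   -1   -1    1   -2    0   -1   -2    2   -3   -3    5]
 [   1    3   -4    0    1    0   -6   -2   -3   -3   -1    2   -3]]
```

Run:
```python
from h import *
def q(u,v,z): return ray('top',135+u/3,170+v/3,z)
for a in [(165,298,.05),(376,287,.05),(235,185,.044),(239,288,.044),(303,183,.044),(309,286,.044),(260,344,.036),(286,343,.036),(275,300,.034),(380,48,.166),(388,198,.01),(388,50,.166),(486,88,.205),(400,92,.205),(40,56,.165),(110,52,.165),(113,100,.165)]: print(a,q(*a).round(4))
D=np.load('top0.npz');p,d=D['p'],D['d'];W=cloud('top',d);X,Y,Z=W[...,0],W[...,1],W[...,2]
# front wall line fit & crank handle line
m=(abs(Z-.05)<.006)&(X>.385)&(X<.425)&(Y>.21)&(Y<.42); print(cv2.fitLine(W[m][:,:2].astype(np.float32),cv2.DIST_HUBER,0,.01,.01).ravel(), m.sum())
m=(Z>.19)&(X>.5)&(X<.62)&(Y<.18)&(Y>.05); print(cv2.fitLine(W[m][:,:2].astype(np.float32),cv2.DIST_HUBER,0,.01,.01).ravel(), W[m].min(0),W[m].max(0),np.percentile(W[m][:,2],[50,90,98]))
m=(Z>.155)&(Z<.175)&(Y<.43)&(Y>.18)&(X>.45)&(X<.68)
for y in np.arange(.18,.46,.01):
    k=(abs(Y-y)<.005)&(X>.45)&(X<.68)&(Z>.13); 
    if k.any(): print(round(y,3),k.sum(),W[k][:,0].min().round(3),W[k][:,0].max().round(3),Z[k].max().round(3))
```

```text
(165, 298, 0.05) [0.3983 0.4244 0.05  ]
(376, 287, 0.05) [0.4031 0.2109 0.05  ]
(235, 185, 0.044) [0.5125 0.3543 0.044 ]
(239, 288, 0.044) [0.4067 0.3504 0.044 ]
(303, 183, 0.044) [0.5124 0.2841 0.044 ]
(309, 286, 0.044) [0.4066 0.2792 0.044 ]
(260, 344, 0.036) [0.3501 0.3305 0.036 ]
(286, 343, 0.036) [0.3503 0.3041 0.036 ]
(275, 300, 0.034) [0.3942 0.3152 0.034 ]
(380, 48, 0.166) [0.6214 0.1956 0.166 ]
(388, 198, 0.01) [0.499  0.1987 0.01  ]
(388, 50, 0.166) [0.6192 0.188  0.166 ]
(486, 88, 0.205) [0.5705 0.0972 0.205 ]
(400, 92, 0.205) [0.5693 0.1761 0.205 ]
(40, 56, 0.165) [0.6245 0.5216 0.165 ]
(110, 52, 0.165) [0.6262 0.4543 0.165 ]
(113, 100, 0.165) [0.5791 0.4507 0.165 ]
[ 0.03051065 -0.9995344   0.40185535  0.33331722] 113
[ 0.03337069 -0.99944305  0.5693222   0.13937753] [0.55898703 0.09689763 0.19473816] [0.58148953 0.17998872 0.21553688] [0.20756849 0.21133762 0.21345652]
0.18 35 0.557 0.592 0.214
0.19 32 0.557 0.581 0.216
0.2 78 0.534 0.622 0.171
0.21 114 0.519 0.624 0.191
0.22 114 0.518 0.633 0.203
0.23 58 0.521 0.631 0.194
0.24 62 0.52 0.634 0.196
0.25 64 0.521 0.626 0.194
0.26 65 0.52 0.627 0.194
0.27 60 0.52 0.626 0.197
0.28 60 0.52 0.63 0.196
0.29 150 0.519 0.631 0.202
0.3 63 0.519 0.625 0.195
0.31 69 0.519 0.626 0.198
0.32 63 0.518 0.626 0.195
0.33 62 0.519 0.629 0.194
0.34 69 0.517 0.629 0.197
0.35 64 0.518 0.623 0.196
0.36 169 0.518 0.624 0.197
0.37 61 0.517 0.625 0.2
0.38 59 0.517 0.627 0.195
0.39 62 0.516 0.629 0.195
0.4 64 0.516 0.622 0.196
0.41 63 0.516 0.622 0.195
0.42 59 0.516 0.624 0.197
0.43 219 0.512 0.631 0.205
0.44 32 0.524 0.627 0.2
0.45 115 0.513 0.622 0.172
0.46 172 0.511 0.628 0.171
```

```bash
python3 -m jog '[0.2,-0.3,-0.2,0,0,0.04,0, 0.4,-0.6,-0.35,0,0,0.08,0, 0.63,-0.9,-0.5,0,0,0.12,0, 0.63,-1,-0.55,0,0,0.157,0, 0.63,-1,-0.55,0,0,0.157,0, 0.63,-1,-0.55,0,0,0.157,0, 0.63,-1,-0.55,0,0,0.157,0,0.63,-1,-0.55,0,0,0.157,0,0.63,-1,-0.55,0,0,0.157,0]' 60
python3 - <<'E'
from h import *
p,d=eyes.read_camera('top');crop(p,135,200,335,320,4,'pics/t2.png')
print(env.get_state()['tcp_pos'],env.get_state()['joint_pos'])
E
```

```text
clock: 0.85
tcp_pos: [0.3806, 0.3145, 0.1207]
orientation: [-0.001, -0.016, 1.0, -0.0]
wrist_force: [0.5, 0.8, 0.4]
finger_gap: 0.0427
grip_force: 0.0
[0.38063904 0.31560221 0.1213511 ] [ 5.29411827e-01  2.22756030e-01 -3.54376077e-01  9.93977500e-01
  5.49923497e-04  4.95910867e-01]
```

View pics/t2.png

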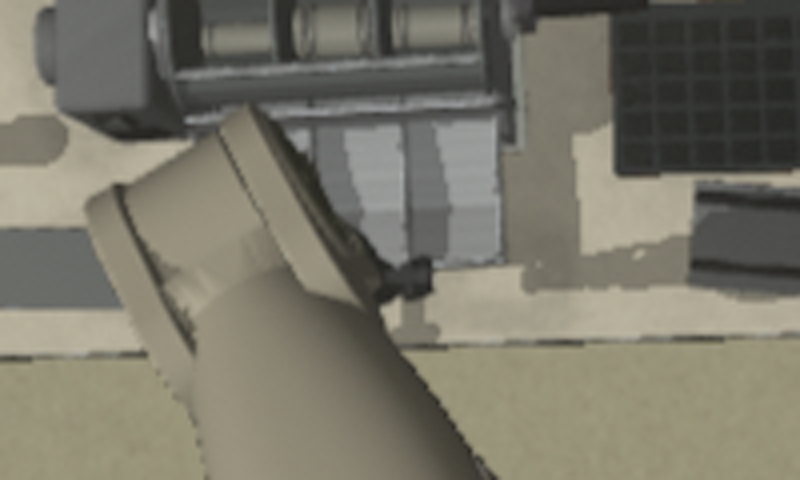

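```bash
python3 -m jog '[0,0,-0.2,0,0,0,0, 0,0,-0.4,0,0,0,0, 0,0,-0.5,0,0,0,0, 0,0,-0.555,0,0,0,0, 0,0,-0.555,0,0,0,0, 0,0,-0.555,0,0,0,-0.4, 0,0,-0.555,0,0,0,-1,0,0,-0.555,0,0,0,-1,0,0,-0.555,0,0,0,-1,0,0,-0.555,0,0,0,-1]' 50
```

```text
clock: 1.73
tcp_pos: [0.3818, 0.3193, 0.012]
orientation: [0.001, -0.018, 1.0, 0.004]
wrist_force: [-1.3, 10.1, -5.2]
finger_gap: 0.0102
grip_force: 48.6
```

```bash
python3 -m jog '[0.03,0.015,0,0,0,0,-1, 0.09,0.018,0,0,0,0,-1, 0.16,0.02,0,0,0,0,-1, 0.24,0.023,0,0,0,0,-1, 0.32,0.026,0,0,0,0,-1,0.38,0.028,0,0,0,0,-1, 0.42,0.029,0,0,0,0,-1,0.43,0.03,0,0,0,0,-1,0.43,0.03,0,0,0,0,-1]'
python3 -m jog '[0.02,0,0,0,0,0,-1,0.02,0,0,0,0,0,-1]'
python3 -m jog '[0.02,0,0,0,0,0,-1,0.02,0,0,0,0,0,-1]'
```

```text
clock: 2.48
tcp_pos: [0.4693, 0.3218, 0.012]
orientation: [0.002, -0.017, 1.0, 0.0]
wrist_force: [2.2, -2.7, 5.8]
finger_gap: 0.0101
grip_force: 49.8
clock: 2.65
tcp_pos: [0.4724, 0.3219, 0.012]
orientation: [0.002, -0.017, 1.0, 0.0]
wrist_force: [0.5, -1.4, 6.1]
finger_gap: 0.0102
grip_force: 49.7
clock: 2.82
tcp_pos: [0.4758, 0.322, 0.012]
orientation: [0.001, -0.017, 1.0, 0.0]
wrist_force: [-1.6, -1.4, 5.9]
finger_gap: 0.0103
grip_force: 50.0
```

```bash
for i in 1 2 3; do python3 -m jog '[0.015,0,0,0,0,0,-1,0.015,0,0,0,0,0,-1,0.015,0,0,0,0,0,-1]' | grep -E "tcp|wrist"; done
```

```text
tcp_pos: [0.4757, 0.322, 0.0119]
wrist_force: [-8.2, -0.9, 13.0]
tcp_pos: [0.4757, 0.322, 0.0119]
wrist_force: [-15.8, 0.2, 18.8]
tcp_pos: [0.4757, 0.3219, 0.0118]
wrist_force: [-23.3, 0.8, 26.1]
```

```bash
python3 -m jog '[-0.035,0,0,0,0,0,-1,-0.035,0,0,0,0,0,-1,-0.035,0,0,0,0,0,0,-0.035,0,0,0,0,0,0,-0.035,0,0,0,0,0,0,-0.12,0,0.1,0,0,0,0,-0.2,0,0.3,0,0,0,0,-0.25,0,0.5,0,0,0,0,-0.25,0,0.7,0,0,0,0,-0.25,0,1,0,0,0,0,-0.25,0,1,0,0,0,0,-0.25,0,1,0,0,0,0]'
python3 -m jog '[0.1,-0.3,0.1,0,0,-0.04,0, 0.2,-0.6,0.2,0,0,-0.08,0, 0.3,-0.9,0.35,0,0,-0.12,0, 0.4,-1,0.4,0,0,-0.16,0, 0.4,-1,0.4,0,0,-0.2,0,0.4,-1,0.4,0,0,-0.24,0,0.4,-1,0.4,0,0,-0.28,0,0.4,-1,0.4,0,0,-0.32,0,0.4,-1,0.4,0,0,-0.36,0,0.4,-1,0.4,0,0,-0.4,0,0.4,-1,0.4,0,0,-0.44,0,0.4,-1,0.4,0,0,-0.48,0]'
python3 - <<'E'
from h import *
p,d=eyes.read_camera('top');crop(p,135,170,395,300,3,'pics/t3.png');s=env.get_state();print(s['joint_pos'],s['tcp_pos'])
E
```

```text
clock: 4.57
tcp_pos: [0.4366, 0.3231, 0.2162]
orientation: [0.005, -0.017, 1.0, 0.002]
wrist_force: [0.9, -0.3, -0.6]
finger_gap: 0.043
grip_force: 0.0
clock: 5.57
tcp_pos: [0.5136, 0.1213, 0.289]
orientation: [-0.001, 0.671, 0.741, -0.001]
wrist_force: [-0.4, -0.0, -0.2]
finger_gap: 0.043
grip_force: 0.0
[7.98563538e-02 2.12323146e-01 5.23030249e-02 1.41253525e+00
 6.02270115e-05 1.55751322e+00] [0.51357121 0.12137322 0.28899796]
```

View pics/t3.png

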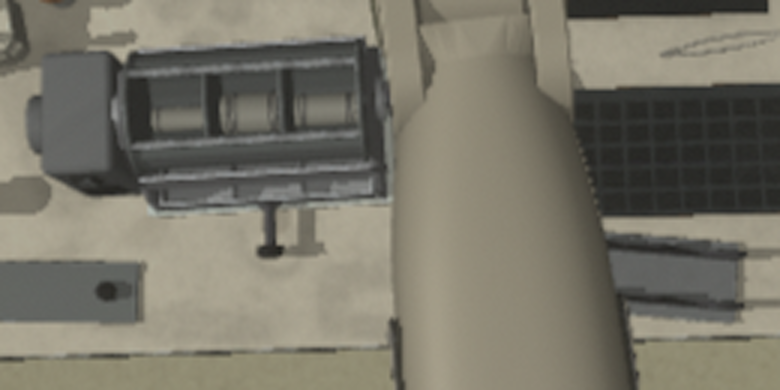

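```bash
python3 -m jog '[0.15,0.01,-0.1,0,0,-0.02,0.3,0.28,0.01,-0.15,0,0,-0.02,0.3,0.28,0.01,-0.25,0,0,-0.02,0.3,0.28,0.01,-0.4,0,0,-0.02,0.3,0.28,0.01,-0.54,0,0,-0.02,0.3,0.28,0.01,-0.54,0,0,-0.02,0.3,0.28,0.01,-0.54,0,0,-0.02,-0.3,0.28,0.01,-0.54,0,0,-0.02,-1,0.28,0.01,-0.54,0,0,-0.02,-1,0.28,0.01,-0.54,0,0,-0.02,-1,0.28,0.01,-0.54,0,0,-0.02,-1]' 60
python3 -c "
from h import *
s=env.get_state();print(s['tcp_pos'],s['joint_pos'])
p,d=eyes.read_camera('top')
x=ray('top',135+270/3,170+257/3,.036);print(x)"
```

```text
clock: 6.53
tcp_pos: [0.5708, 0.1236, 0.1846]
orientation: [0.001, 0.692, 0.722, 0.001]
wrist_force: [-1.7, 0.1, 6.4]
finger_gap: 0.0182
grip_force: 58.7
[0.57079888 0.12361477 0.18459863] [ 7.59222058e-02  3.44045254e-01 -2.53957567e-02  1.19751047e+00
 -1.19966502e-04  1.60426618e+00]
[0.4380314  0.31973333 0.036     ]
```

```bash
python3 -m jog '[-0.053,-0.002,-0.01,0,0,0,-1,-0.1,-0.003,-0.03,0,0,0,-1,-0.143,-0.005,-0.06,0,0,0,-1,-0.18,-0.006,-0.1,0,0,0,-1,-0.21,-0.007,-0.142,0,0,0,-1,-0.232,-0.008,-0.19,0,0,0,-1,-0.245,-0.008,-0.24,0,0,0,-1,-0.25,-0.008,-0.292,0,0,0,-1,-0.245,-0.008,-0.344,0,0,0,-1,-0.232,-0.008,-0.395,0,0,0,-1,-0.21,-0.007,-0.44,0,0,0,-1,-0.21,-0.007,-0.44,0,0,0,-1]'
```

```text
clock: 7.58
tcp_pos: [0.5286, 0.1224, 0.0941]
orientation: [0.0, 0.692, 0.722, 0.001]
wrist_force: [2.3, 1.4, -3.3]
finger_gap: 0.0179
grip_force: 58.8
```

```bash
python3 -m jog '[0.03,0,-0.043,0,0,0,-1,0.067,0.002,-0.08,0,0,0,-1,0.11,0.004,-0.11,0,0,0,-1,0.157,0.005,-0.132,0,0,0,-1,0.208,0.007,-0.145,0,0,0,-1,0.26,0.009,-0.15,0,0,0,-1,0.26,0.009,-0.15,0,0,0,-1,0.26,0.009,-0.15,0,0,0,-1,0.26,0.009,-0.15,0,0,0,-1,0.26,0.009,-0.15,0,0,0,-1,0.26,0.009,-0.15,0,0,0,-1,0.26,0.009,-0.15,0,0,0,-1]'
python3 - <<'E'
from h import *
p,d=eyes.read_camera('top');q,_=eyes.read_camera('side')
a=cv2.resize(p[170:300,135:395,::-1],None,fx=2.3,fy=2.3);b=cv2.resize(q[170:300,200:400,::-1],None,fx=2.3,fy=2.3)
b=cv2.copyMakeBorder(b,0,0,0,a.shape[1]-b.shape[1],0);cv2.imwrite('pics/t4.png',np.vstack([a,b]))
E
```

```text
clock: 8.58
tcp_pos: [0.5806, 0.1239, 0.0653]
orientation: [0.001, 0.692, 0.722, 0.001]
wrist_force: [4.2, -1.3, 5.8]
finger_gap: 0.0184
grip_force: 59.9
```

View pics/t4.png

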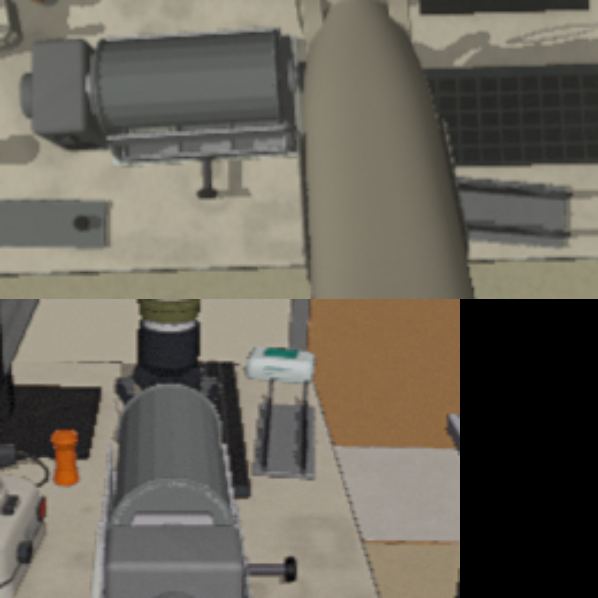

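```bash
python3 -m jog '[0,0,0.01,0,0,0,-1,0,0,0.015,0,0,0,0.3,0,0,0.015,0,0,0,0.3,0,0,0.015,0,0,0,0.3,0,0,0.1,0,0,0,0.3,0,0,0.3,0,0,0,0.3,0,0,0.5,0,0,0,0.3,0,0,0.7,0,0,0,0.3,0,0,0.85,0,0,0.03,0.3,-0.1,0,1,0,0,0.07,0.3,-0.2,0.1,1,0,0,0.1,0.3]'
python3 -m jog '[-0.1,0.2,0,0,0,0.04,0,-0.2,0.4,0,0,0,0.08,0,-0.3,0.5,0,0,0,0.12,0,-0.4,0.6,-0.1,0,0,0.16,0,-0.5,0.7,-0.2,0,0,0.2,0,-0.52,0.89,-0.25,0,0,0.24,0,-0.52,0.89,-0.25,0,0,0.28,0,-0.52,0.89,-0.25,0,0,0.32,0,-0.52,0.89,-0.25,0,0,0.36,0,-0.52,0.89,-0.25,0,0,0.4,0,-0.52,0.89,-0.25,0,0,0.4,0]'
```

```text
clock: 9.6
tcp_pos: [0.542, 0.1422, 0.2705]
orientation: [0.004, 0.569, 0.822, 0.003]
wrist_force: [1.4, 1.1, 0.5]
finger_gap: 0.0556
grip_force: 0.0
clock: 10.52
tcp_pos: [0.4348, 0.3219, 0.214]
orientation: [-0.001, -0.023, 1.0, -0.0]
wrist_force: [0.4, 0.1, -0.9]
finger_gap: 0.0425
grip_force: 0.0
```

```bash
python3 -m jog '[0,0,-0.2,0,0,0,0,0,0,-0.4,0,0,0,0,0,0,-0.6,0,0,0,0,0.05,0,-0.75,0,0,0,0,0.1,0,-0.9,0,0,0,0,0.19,0,-1,0,0,0,0,0.19,0,-1,0,0,0,0,0.19,0,-1,0,0,0,-0.4,0.19,0,-1,0,0,0,-1,0.19,0,-1,0,0,0,-1,0.19,0,-1,0,0,0,-1,0.19,0,-1,0,0,0,-1]' 50
```

```text
clock: 11.52
tcp_pos: [0.4737, 0.322, 0.0158]
orientation: [0.001, -0.021, 1.0, 0.0]
wrist_force: [-1.6, -2.7, 3.7]
finger_gap: 0.0101
grip_force: 49.2
```

```bash
python3 -m jog '[-0.05,-0.001,0,0,0,0,-1,-0.12,-0.004,0,0,0,0,-1,-0.2,-0.007,0,0,0,0,-1,-0.28,-0.009,0,0,0,0,-1,-0.36,-0.012,0,0,0,0,-1,-0.44,-0.015,0,0,0,0,-1,-0.52,-0.018,0,0,0,0,-1,-0.58,-0.02,0,0,0,0,-1,-0.63,-0.021,0,0,0,0,-1,-0.65,-0.022,0,0,0,0,-1,-0.65,-0.022,0,0,0,0,-1]'
python3 -m jog '[0,0,0,0,0,0,-1,0,0,0,0,0,0,0,0,0,0,0,0,0,0,0,0,0,0,0,0,0,0,0,0.1,0,0,0,0,0,0,0.3,0,0,0,0,0,0,0.5,0,0,0,0,0,0,0.7,0,0,0,0,0,0,0.85,0,0,0,0.03,0,0,0.9,0,0,-0.02,0,0.2,-0.2,1,0,0,-0.06,0,0.3,-0.4,1,0,0,-0.1,0]'
python3 -m jog '[0.1,-0.3,0,0,0,-0.04,0,0.1,-0.5,0,0,0,-0.08,0,0.1,-0.6,0,0,0,-0.12,0,0.1,-0.6,0,0,0,-0.16,0,0.1,-0.6,0,0,0,-0.2,0,0.1,-0.6,0,0,0,-0.24,0,0.1,-0.6,0,0,0,-0.28,0,0.1,-0.6,0,0,0,-0.32,0,0.1,-0.6,0,0,0,-0.36,0,0.1,-0.6,0,0,0,-0.4,0]'
python3 - <<'E'
from h import *
p,d=eyes.read_camera('top');crop(p,135,170,395,300,3,'pics/t5.png');np.savez('t5.npz',p=p,d=d)
E
```

```text
clock: 12.43
tcp_pos: [0.3429, 0.3183, 0.0157]
orientation: [0.001, -0.022, 1.0, 0.001]
wrist_force: [-1.4, -1.1, 8.9]
finger_gap: 0.0099
grip_force: 49.2
clock: 13.43
tcp_pos: [0.3947, 0.2563, 0.2148]
orientation: [0.002, 0.135, 0.991, 0.002]
wrist_force: [1.4, 0.8, 0.3]
finger_gap: 0.0429
grip_force: 0.0
clock: 14.27
tcp_pos: [0.413, 0.1345, 0.212]
orientation: [-0.0, 0.691, 0.722, -0.0]
wrist_force: [0.0, 0.5, -0.0]
finger_gap: 0.0426
grip_force: 0.0
```

View pics/t5.png

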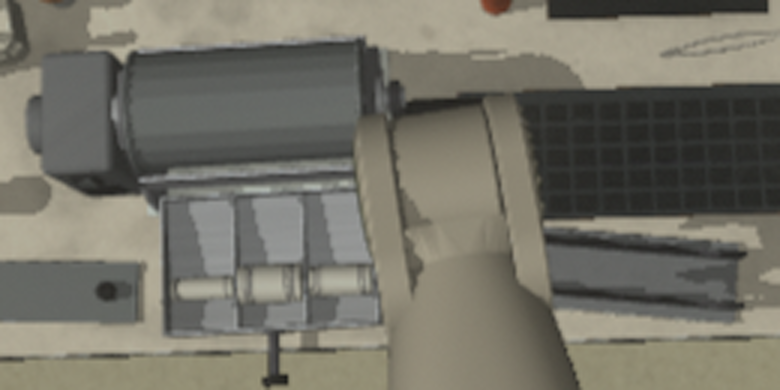

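```bash
cat >> h.py <<'E'
def cyls(p,d,box=(185,255,265,282)):
    W=cloud('top',d); x0,y0,x1,y1=box
    I=p.astype(int); m=((I[...,0]-I[...,2])>12)&(I.sum(2)>300)
    M=np.zeros(m.shape,np.uint8); M[y0:y1,x0:x1]=m[y0:y1,x0:x1]
    M=cv2.morphologyEx(M,cv2.MORPH_OPEN,np.ones((3,3),np.uint8))
    n,L,st,c=cv2.connectedComponentsWithStats(M)
    for i in range(1,n):
        if st[i,4]>40:
            k=L==i; w=W[k]; zt=np.percentile(w[:,2],90); print(st[i],c[i].round(1),'ztop',zt.round(4),'ctr@z.03',ray('top',*c[i],.035).round(4),'spanX',(np.percentile(w[:,0],97)-np.percentile(w[:,0],3)).round(3),'spanY',(w[:,1].max()-w[:,1].min()).round(3))
E
python3 - <<'E'
from h import *
D=np.load('t5.npz');cyls(D['p'],D['d'])
for u,v in((270,375),(270,384),(275,332)): print(ray('top',135+u/3,170+v/3,.04))
E
```

```text
[185 255   4  27 105] [186.5 268.3] ztop 0.0061 ctr@z.03 [0.4028 0.4385 0.035 ] spanX 0.078 spanY 0.022
[260 255   5  20  79] [262.4 263.4] ztop 0.7074 ctr@z.03 [0.411  0.2051 0.035 ] spanX 0.029 spanY 0.007
[242 259  12   9 106] [247.5 263.1] ztop 0.0494 ctr@z.03 [0.4133 0.2508 0.035 ] spanX 0.025 spanY 0.034
[219 260  11  10 101] [223.9 264.7] ztop 0.0582 ctr@z.03 [0.4107 0.3236 0.035 ] spanX 0.027 spanY 0.031
[194 263  16   6  87] [201.9 265.7] ztop 0.042 ctr@z.03 [0.4095 0.391  0.035 ] spanX 0.016 spanY 0.283
[244 278  21   4  68] [254.6 279.9] ztop 0.0472 ctr@z.03 [0.3618 0.2301 0.035 ] spanX 0.032 spanY 0.098
[0.31880291 0.31995375 0.04      ]
[0.30989046 0.32001127 0.04      ]
[0.36153127 0.31460864 0.04      ]
```

```bash
cat >> h.py <<'E'
def rack(p,d):
    W=cloud('top',d);X,Y,Z=W[...,0],W[...,1],W[...,2]
    R=(X>.33)&(X<.52)&(Y<.12)&(Y>-.22)&(Z>.042)&(Z<.062); P=W[R][:,:2]
    # split to two plates: start with yaw guess, kmeans on residual
    yaw=-.115; 
    for it in range(4):
        ex=np.array([np.cos(yaw),np.sin(yaw)]); s=P@ex
        if it==0: lo,hi=np.percentile(s,10),np.percentile(s,90)
        A=abs(s-lo)<.012; B=abs(s-hi)<.012
        ys=[]
        for k in(A,B):
            l=cv2.fitLine(P[k].astype(np.float32),cv2.DIST_HUBER,0,.005,.01).ravel(); t=l[:2]*np.sign(l[1]); ys.append(np.arctan2(-t[0],t[1]))
        yaw=np.mean(ys); ex=np.array([np.cos(yaw),np.sin(yaw)]); s=P@ex; lo,hi=np.median(s[A]),np.median(s[B])
    ey=np.array([-ex[1],ex[0]]); print('yaws',np.round(ys,3),'spacing',round(hi-lo,4),A.sum(),B.sum())
    r=[]
    for k in(A,B):
        t=P[k]@ey; r.append((t.min(),t.max()))
    print('ends',np.round(r,4)); c=(lo+hi)/2*ex+np.mean(r)*ey
    print('centre',c.round(4),'yaw',yaw.round(3))
    for n,y in(('S',.07),('M',.004),('L',-.068)): print(n,(c+y*ey).round(4))
E
python3 - <<'E'
from h import *
D=np.load('top0.npz');rack(D['p'],D['d'])
def q(u,v,z): return ray('top',135+u/3,170+v/3,z).round(4)
print(q(517,303,0.01),q(735,320,.01),q(522,230,.052),q(742,247,.052),q(518,288,.052),q(742,305,.052))
E
```

```text
yaws [-0.116 -0.11 ] spacing 0.0518 90 91
ends [[-0.1112  0.1116]
 [-0.1115  0.1124]]
centre [ 0.4122 -0.0464] yaw -0.113
S [0.4201 0.0231]
M [ 0.4126 -0.0425]
L [ 0.4045 -0.114 ]
[0.3854 0.0677 0.01  ] [ 0.3615 -0.1555  0.01  ] [0.4562 0.0616 0.052 ] [ 0.4323 -0.159   0.052 ] [0.3978 0.068  0.052 ] [ 0.3743 -0.155   0.052 ]
```

```bash
python3 -m jog '[0,0.2,0,0,0,0,0.15,0,0.4,0,0,0,0,0.15,0,0.56,-0.1,0,0,0,0.15,0,0.56,-0.3,0,0,0,0.15,0,0.56,-0.5,0,0,0,0.15,0,0.56,-0.7,0,0,0,0.15,0,0.56,-0.8,0,0,0,0.15,0,0.56,-0.8,0,0,0,0.15,0,0.56,-0.8,0,0,0,0.15]' 45
python3 -m jog '[0,0,-0.07,0,0,0,0.15,0,0,-0.135,0,0,0,0.15,0,0,-0.14,0,0,0,0.15]'
```

```text
clock: 15.07
tcp_pos: [0.4121, 0.2461, 0.0515]
orientation: [-0.001, 0.688, 0.725, -0.001]
wrist_force: [1.2, -0.4, -0.2]
finger_gap: 0.0492
grip_force: 0.0
clock: 15.32
tcp_pos: [0.414, 0.2467, 0.025]
orientation: [0.0, 0.689, 0.725, 0.001]
wrist_force: [-0.0, -0.1, -0.2]
finger_gap: 0.0495
grip_force: 0.0
```

```bash
python3 -m jog '[0,0,0,0,0,0,-0.3,0,0,0,0,0,0,-0.6,0,0,0,0,0,0,-1,0,0,0,0,0,0,-1,0,0,0,0,0,0,-1,0,0,0,0,0,0,-1]' 45
python3 -m jog '[0,0,0.05,0,0,0,-1,0,0,0.15,0,0,0,-1,0,0,0.3,0,0,0,-1,0,0,0.45,0,0,0,-1,0,0,0.6,0,0,0,-1,0,0,0.6,0,0,0,-1]' 45
```

```text
clock: 15.82
tcp_pos: [0.4145, 0.2469, 0.0262]
orientation: [0.001, 0.689, 0.725, 0.001]
wrist_force: [-1.0, -1.0, 7.4]
finger_gap: 0.0301
grip_force: 44.9
clock: 16.32
tcp_pos: [0.4167, 0.248, 0.1511]
orientation: [0.002, 0.689, 0.725, 0.005]
wrist_force: [0.9, 0.5, -1.4]
finger_gap: 0.0301
grip_force: 45.1
```

```bash
python3 -m jog '[0,-0.1,0,0,0,0.03,-1,0,-0.2,0,0,0,0.06,-1,0,-0.3,0,0,0,0.1,-1,0,-0.4,0,0,0,0.14,-1,0,-0.5,0,0,0,0.18,-1,0,-0.6,0,0,0,0.22,-1,0,-0.7,0,0,0,0.26,-1,0,-0.8,0,0,0,0.3,-1,0,-0.9,0,0,0,0.34,-1,0,-1,0,0,0,0.38,-1,0,-1,0,0,0,0.42,-1,0,-1,0,0,0,0.45,-1]' 45
python3 -c "
from h import *
p,d=eyes.read_camera('top');crop(p,235,200,395,320,5,'pics/t6.png');s=env.get_state();print(s['tcp_pos'],s['finger_gap']);rack(p,d)"
```

```text
clock: 17.32
tcp_pos: [0.4131, 0.0454, 0.1446]
orientation: [0.0, 0.052, 0.999, 0.0]
wrist_force: [1.0, 0.0, -2.1]
finger_gap: 0.0305
grip_force: 45.1
[0.41304417 0.04586454 0.14457584] 0.03025281647691965
yaws [-0.072 -0.127] spacing 0.0535 18 17
ends [[-0.1164 -0.0512]
 [-0.1179 -0.0522]]
centre [ 0.403  -0.1252] yaw -0.1
S [ 0.41   -0.0556]
M [ 0.4034 -0.1213]
L [ 0.3962 -0.1929]
```

View pics/t6.png

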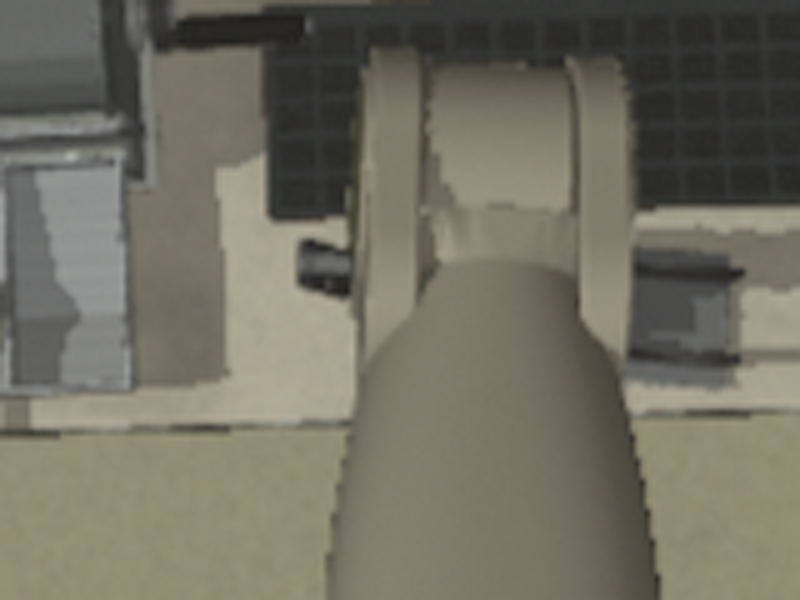

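```bash
python3 -m jog '[0,-0.15,0,0,0,0,-1,0,-0.3,0,0,0,0,-1,0,-0.42,0,0,0,0,-1,0,-0.44,-0.1,0,0,0,-1,0,-0.44,-0.2,0,0,0,-1,0,-0.44,-0.3,0,0,0,-1,0,-0.44,-0.38,0,0,0,-1,0,-0.44,-0.43,0,0,0,-1,0,-0.44,-0.43,0,0,0,-1]' 45
python3 - <<'E'
from h import *
p,d=eyes.read_camera('side');s=env.get_state();print(s['tcp_pos'],s['finger_gap'])
crop(p,280,170,360,250,7,'pics/s6.png')
E
```

```text
clock: 18.12
tcp_pos: [0.4113, -0.0408, 0.0566]
orientation: [-0.002, 0.054, 0.999, 0.001]
wrist_force: [-0.4, 0.3, -1.6]
finger_gap: 0.0301
grip_force: 45.3
[ 0.41211366 -0.04103571  0.05764462] 0.030466279587302535
```

View pics/s6.png

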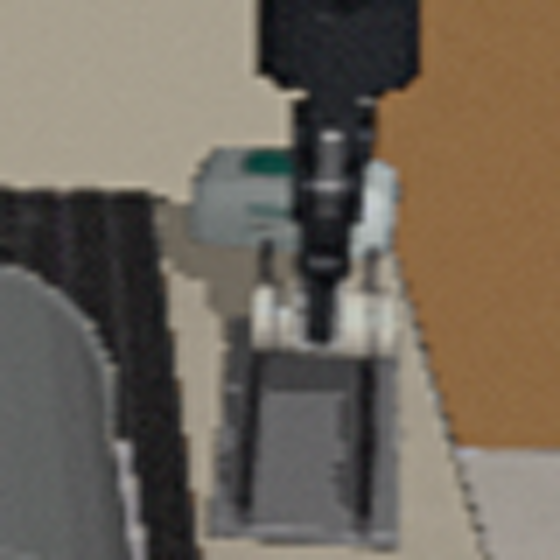

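Run:
```python
from h import *
c=np.array([.4135,-.046]);yaw=-.113
ex=np.array([np.cos(yaw),np.sin(yaw)]);ey=np.array([-ex[1],ex[0]])
f=lambda x,y,z:((px('side',[*(c+x*ex+y*ey),z])-[280,170])*7).round(1)
for x in(-.026,.026):print('plate',x,f(x,.113,.052),f(x,.113,.01),f(x,-.113,.052))
for x in(-.042,.042):print('base',x,f(x,.113,.0),f(x,.113,.01))
t=np.array([.412,-.041]);z=.0577+.0055
for s in(-.032,.032):
    for r in (-.016,.016): print('cyl',s,r,((px('side',[*(t+s*ex),z+r])-[280,170])*7).round(1))
```

```text
plate -0.026 [362.6 442.8] [355.8 528.8] [363.4 241.5]
plate 0.026 [241.8 434.5] [236.6 520.3] [259.1 235. ]
base -0.042 [391.  551.6] [392.7 531.4]
base 0.042 [199.  537.8] [200.1 517.7]
cyl -0.032 -0.016 [379.7 349.5]
cyl -0.032 0.016 [384.8 286.4]
cyl 0.032 -0.016 [241.7 340.4]
cyl 0.032 0.016 [245.4 277.5]
```

```bash
python3 -m jog '[0.012,-0.007,0,0,0,0,-1,0.012,-0.007,-0.02,0,0,0,-1,0.012,-0.007,-0.04,0,0,0,-1,0.012,-0.007,-0.055,0,0,0,-1,0.012,-0.007,-0.065,0,0,0,-1,0.012,-0.007,-0.065,0,0,0,-1,0.012,-0.007,-0.065,0,0,0,-1]' 45
```

```text
clock: 18.75
tcp_pos: [0.4155, -0.0428, 0.0452]
orientation: [-0.0, 0.053, 0.999, 0.0]
wrist_force: [-0.3, 0.2, -2.1]
finger_gap: 0.0304
grip_force: 45.3
```

```bash
for i in 1 2 3; do python3 -m jog '[0,0,-0.008,0,0,0,-1,0,0,-0.008,0,0,0,-1,0,0,-0.008,0,0,0,-1]' 45 | grep -E "tcp|wrist|gap"; done
```

```text
tcp_pos: [0.4156, -0.0429, 0.0437]
wrist_force: [-0.6, 0.4, -1.8]
finger_gap: 0.0302
tcp_pos: [0.4159, -0.0432, 0.0424]
wrist_force: [-0.3, -0.3, 0.8]
finger_gap: 0.0305
tcp_pos: [0.416, -0.0432, 0.0421]
wrist_force: [-5.3, -0.4, 16.6]
finger_gap: 0.0304
```

```bash
python3 -m jog '[0,0,0.008,0,0,0,-1,0,0,0.008,0,0,0,-0.2,0,0,0.008,0,0,0,0,0,0,0.008,0,0,0,0,0,0,0.05,0,0,0,0,0,0,0.2,0,0,0,0,0,0,0.35,0,0,0,0,0,0,0.6,0,0,0,0,0,0.2,0.7,0,0,-0.03,0,0,0.4,0.7,0,0,-0.07,0,0,0.6,0.7,0,0,-0.1,0,0,0.7,0.7,0,0,-0.14,0]' 45
python3 -m jog '[0,0.2,0,0,0,-0.04,0.1,0,0.4,0,0,0,-0.08,0.2,0,0.6,0,0,0,-0.12,0.2,0,0.8,0,0,0,-0.16,0.2,0,1,0,0,0,-0.2,0.2,0,1,0,0,0,-0.24,0.2,0,1,0,0,0,-0.28,0.2,0,1,0,0,0,-0.315,0.2,0,1,0,0,0,-0.315,0.2]'
python3 - <<'E'
from h import *
p,d=eyes.read_camera('top');s=env.get_state();print(s['tcp_pos'],s['orientation'],s['finger_gap']);rack(p,d)
q,_=eyes.read_camera('side')
a=cv2.resize(p[220:310,260:420,::-1],None,fx=4,fy=4);b=cv2.resize(q[180:260,280:360,::-1],None,fx=3,fy=3)
b=cv2.copyMakeBorder(b,0,0,0,a.shape[1]-b.shape[1],0);cv2.imwrite('pics/t7.png',np.vstack([a,b]))
E
```

```text
clock: 20.5
tcp_pos: [0.4164, 0.093, 0.1821]
orientation: [0.001, 0.254, 0.967, 0.001]
wrist_force: [-0.1, -0.7, -1.0]
finger_gap: 0.0426
grip_force: 0.0
clock: 21.25
tcp_pos: [0.4154, 0.2923, 0.1806]
orientation: [-0.0, 0.682, 0.731, -0.0]
wrist_force: [0.5, 0.1, -0.2]
finger_gap: 0.0512
grip_force: 0.0
[0.41556262 0.29204758 0.18069014] [-7.29848203e-05  6.83169256e-01  7.30260047e-01 -1.61392587e-04] 0.05166519327110895
yaws [-0.111 -0.116] spacing 0.0503 130 129
ends [[-0.1107  0.1119]
 [-0.1113  0.1126]]
centre [ 0.4121 -0.0463] yaw -0.113
S [0.42   0.0232]
M [ 0.4126 -0.0424]
L [ 0.4044 -0.1139]
```

View pics/t7.png

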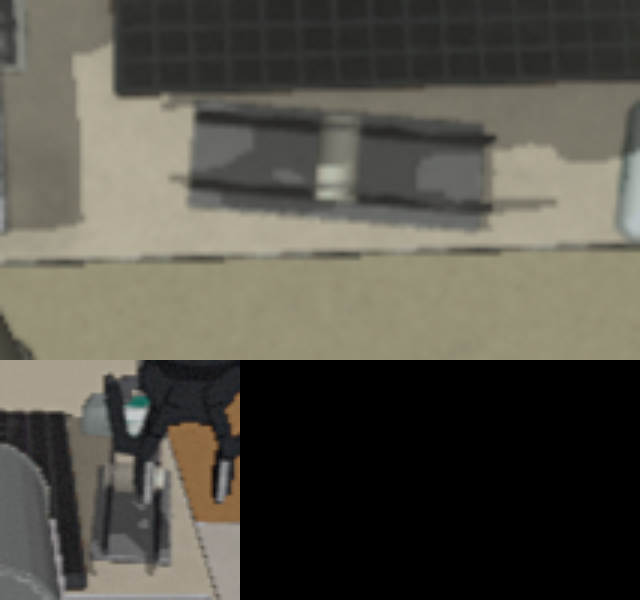

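```bash
cat >> h.py <<'E'
def seated(p,d,c=(.4125,-.0463),yaw=-.113):
    W=cloud('top',d);ex=np.array([np.cos(yaw),np.sin(yaw)]);ey=np.array([-ex[1],ex[0]])
    x=(W[...,:2]-c)@ex;y=(W[...,:2]-c)@ey;Z=W[...,2]
    for n,yy in(('S',.07),('M',.004),('L',-.068)):
        k=(abs(y-yy)<.009)&(abs(x)<.05)&(Z>.045)&(Z<.085)
        if k.sum()>20: print(n,k.sum(),'x',x[k].min().round(4),x[k].max().round(4),'mid',((x[k].min()+x[k].max())/2).round(4),'y',np.median(y[k]).round(4),'ztop',np.percentile(Z[k],90).round(4))
E
python3 -c "
from h import *
p,d=eyes.read_camera('top');seated(p,d)"
python3 -m jog '[-0.02,0.125,-0.2,0,0,0,0.26,-0.02,0.125,-0.4,0,0,0,0.26,-0.02,0.125,-0.6,0,0,0,0.26,-0.02,0.125,-0.7,0,0,0,0.26,-0.02,0.125,-0.76,0,0,0,0.26,-0.02,0.125,-0.77,0,0,0,0.26,-0.02,0.125,-0.77,0,0,0,0.26]' 60
```

```text
M 133 x -0.031 0.0332 mid 0.0011 y 0.0042 ztop 0.0668
clock: 21.98
tcp_pos: [0.4114, 0.3161, 0.026]
orientation: [-0.0, 0.68, 0.733, -0.001]
wrist_force: [-0.5, -0.1, 0.9]
finger_gap: 0.0536
grip_force: 0.0
```

```bash
python3 -m jog '[0,0,-0.005,0,0,0,0,0,0,-0.005,0,0,0,-0.5,0,0,-0.005,0,0,0,-1,0,0,-0.005,0,0,0,-1,0,0,-0.005,0,0,0,-1,0,0,-0.005,0,0,0,-1]' 60
python3 -m jog '[0,0,0.05,0,0,0,-1,0,0,0.15,0,0,0,-1,0,0,0.3,0,0,0,-1,0,0,0.45,0,0,0,-1,0,0,0.6,0,0,0,-1,0,0,0.6,0,0,0,-1]' 60
```

```text
clock: 22.48
tcp_pos: [0.4133, 0.3171, 0.0271]
orientation: [0.001, 0.681, 0.733, 0.002]
wrist_force: [-0.1, -1.2, 5.5]
finger_gap: 0.0381
grip_force: 60.4
clock: 22.98
tcp_pos: [0.4147, 0.3183, 0.152]
orientation: [0.001, 0.681, 0.733, 0.005]
wrist_force: [0.8, 1.5, -2.9]
finger_gap: 0.0378
grip_force: 60.5
```

```bash
python3 -m jog '[0,-0.1,0,0,0,0.03,-1,0,-0.2,0,0,0,0.06,-1,0,-0.3,0,0,0,0.1,-1,0,-0.4,0,0,0,0.14,-1,0,-0.5,0,0,0,0.18,-1,0,-0.6,0,0,0,0.22,-1,0,-0.7,0,0,0,0.26,-1,0,-0.8,0,0,0,0.3,-1,0,-0.9,0,0,0,0.34,-1,0,-1,0,0,0,0.38,-1,0,-1,0,0,0,0.42,-1,0,-1,0,0,0,0.44,-1]' 60
python3 -c "
from h import *
p,d=eyes.read_camera('top');rack(p,d);seated(p,d);print(env.get_state()['tcp_pos'])"
python3 -m jog '[-0.01,-0.15,0,0,0,0,-1,-0.02,-0.3,0,0,0,0,-1,-0.03,-0.45,0,0,0,0,-1,-0.03,-0.6,0,0,0,0,-1,-0.03,-0.75,0,0,0,0,-1,-0.03,-0.9,0,0,0,0,-1,-0.03,-1,0,0,0,0,-1,-0.03,-1,0,0,0,0,-1,-0.03,-1,0,0,0,0,-1]' 60
python3 -c "
from h import *
p,d=eyes.read_camera('top');rack(p,d);print(env.get_state()['tcp_pos'],env.get_state()['finger_gap'])"
```

```text
clock: 23.98
tcp_pos: [0.4111, 0.1155, 0.145]
orientation: [-0.001, 0.056, 0.998, 0.0]
wrist_force: [-0.9, 0.8, -2.3]
finger_gap: 0.038
grip_force: 60.6
yaws [-0.118 -0.101] spacing 0.0502 102 109
ends [[-0.1122  0.0582]
 [-0.113   0.0615]]
centre [ 0.4094 -0.0716] yaw -0.11
S [ 0.417 -0.002]
M [ 0.4098 -0.0676]
L [ 0.4019 -0.1392]
M 133 x -0.031 0.0328 mid 0.0009 y 0.0044 ztop 0.0671
[0.41113757 0.11587344 0.14504884]
clock: 24.78
tcp_pos: [0.4054, -0.0839, 0.1451]
orientation: [-0.0, 0.059, 0.998, 0.0]
wrist_force: [-0.0, 1.6, -2.5]
finger_gap: 0.0381
grip_force: 60.8
yaws [-0.111 -0.109] spacing 0.0513 105 75
ends [[-0.0308  0.1106]
 [-0.0224  0.1113]]
centre [ 0.4172 -0.0036] yaw -0.11
S [0.4249 0.066 ]
M [4.176e-01 4.000e-04]
L [ 0.4097 -0.0712]
[ 0.40528262 -0.08315125  0.14509438] 0.038305185004419755
```

```bash
python3 -m jog '[0.008,-0.156,-0.05,0,0,0,-1,0.008,-0.156,-0.15,0,0,0,-1,0.008,-0.156,-0.25,0,0,0,-1,0.008,-0.156,-0.35,0,0,0,-1,0.008,-0.156,-0.42,0,0,0,-1,0.008,-0.156,-0.44,0,0,0,-1,0.008,-0.156,-0.44,0,0,0,-1]' 60
python3 - <<'E'
from h import *
p,d=eyes.read_camera('side');s=env.get_state();t=s['tcp_pos'];print(t,s['finger_gap'],s['orientation'])
crop(p,280,160,360,240,7,'pics/s8.png')
yaw=-.113;ex=np.array([np.cos(yaw),np.sin(yaw)])
W=cloud('side',d)
I=p.astype(int)
z=t[2]+.008
print([((px('side',[*(t[:2]+q*ex),z])-[280,160])*7).round(1) for q in(-.032,.032)])
c=np.array([.4125,-.0463]);ey=np.array([-ex[1],ex[0]])
print([((px('side',[*(c+q*ex-.068*ey),z])-[280,160])*7).round(1) for q in(-.032,.032)])
f=lambda x,y,z:((px('side',[*(c+x*ex+y*ey),z])-[280,160])*7).round(1)
for x in(-.026,.026): print('plate',f(x,.113,.03),f(x,-.03,.052))
E
```

```text
clock: 25.42
tcp_pos: [0.4063, -0.113, 0.0564]
orientation: [-0.001, 0.057, 0.998, 0.001]
wrist_force: [0.3, -0.2, -3.2]
finger_gap: 0.0378
grip_force: 61.1
[ 0.40717977 -0.11358048  0.05738015] 0.03811085919419615 [-5.81113669e-04  5.69978748e-02  9.98374053e-01  3.92565097e-04]
[array([374.9, 322.4]), array([242.5, 314.1])]
[array([379.7, 322.2]), array([247.3, 313.9])]
plate [361.2 557.8] [365.2 378.4]
plate [241.3 549.4] [255.4 371.3]
```

View pics/s8.png

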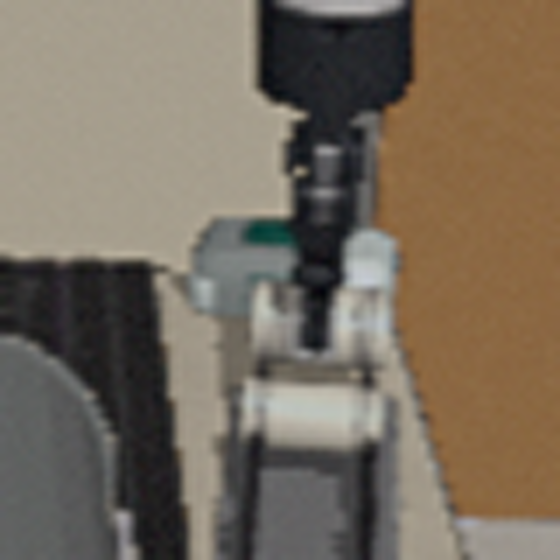

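```bash
python3 -m jog '[0.005,-0.005,-0.02,0,0,0,-1,0.005,-0.005,-0.04,0,0,0,-1,0.005,-0.005,-0.055,0,0,0,-1,0.005,-0.005,-0.07,0,0,0,-1,0.005,-0.005,-0.07,0,0,0,-1,0.005,-0.005,-0.07,0,0,0,-1]' 60
for i in 1 2 3; do python3 -m jog '[0,0,-0.007,0,0,0,-1,0,0,-0.007,0,0,0,-1,0,0,-0.007,0,0,0,-1]' 60 | grep -E "tcp|wrist|gap"; done
```

```text
clock: 25.97
tcp_pos: [0.4083, -0.1157, 0.0434]
orientation: [-0.0, 0.058, 0.998, 0.0]
wrist_force: [-0.5, 0.4, -2.5]
finger_gap: 0.0381
grip_force: 61.1
tcp_pos: [0.4085, -0.1157, 0.0421]
wrist_force: [0.0, 0.7, -3.0]
finger_gap: 0.0379
tcp_pos: [0.4087, -0.1157, 0.0408]
wrist_force: [0.2, -0.1, -1.9]
finger_gap: 0.0376
tcp_pos: [0.4089, -0.1156, 0.0401]
wrist_force: [-1.5, 2.3, 7.0]
finger_gap: 0.038
```

```bash
python3 -m jog '[0,0,0.004,0,0,0,-1,0,0,0.004,0,0,0,0,0,0,0.004,0,0,0,0.2,0,0,0.004,0,0,0,0.2,0,0,0.05,0,0,0,0.2,0,0,0.2,0,0,0,0.2,0,0,0.4,0,0,0,0.2,0,0,0.6,0,0,0,0.2,0,0.2,0.7,0,0,-0.03,0.1,0,0.4,0.7,0,0,-0.07,0,0,0.6,0.7,0,0,-0.11,0,0,0.8,0.7,0,0,-0.14,0]' 60
python3 -m jog '[0,0.2,0,0,0,-0.04,0,0,0.4,0,0,0,-0.08,0,0,0.6,0,0,0,-0.12,0,0,0.8,0,0,0,-0.16,0,0,1,0,0,0,-0.2,0,0,1,0,0,0,-0.24,0,0,1,0,0,0,-0.28,0,0,1,0,0,0,-0.31,0,0,1,0,0,0,-0.31,0]'
python3 - <<'E'
from h import *
p,d=eyes.read_camera('top');s=env.get_state();print(s['tcp_pos'],s['orientation'],s['finger_gap']);rack(p,d);seated(p,d)
E
```

```text
clock: 27.72
tcp_pos: [0.4093, 0.0246, 0.1808]
orientation: [0.001, 0.258, 0.966, 0.0]
wrist_force: [1.1, -0.6, 0.2]
finger_gap: 0.0425
grip_force: 0.0
clock: 28.47
tcp_pos: [0.4087, 0.2244, 0.1797]
orientation: [0.0, 0.679, 0.734, -0.0]
wrist_force: [-0.3, 0.7, -0.3]
finger_gap: 0.0427
grip_force: 0.0
[0.4087877  0.22406005 0.17976602] [1.14679134e-04 6.80300154e-01 7.32933617e-01 2.41971476e-05] 0.04290491973080971
yaws [-0.112 -0.121] spacing 0.0506 155 152
ends [[-0.1103  0.1155]
 [-0.1097  0.1139]]
centre [ 0.4119 -0.0458] yaw -0.116
S [0.42   0.0237]
M [ 0.4123 -0.0419]
L [ 0.404  -0.1134]
M 129 x -0.0309 0.0321 mid 0.0006 y 0.0043 ztop 0.0665
L 134 x -0.0304 0.0316 mid 0.0006 y -0.068 ztop 0.0698
```

```bash
python3 -m jog '[0,0.2,0,0,0,-0.012,0,0,0.4,0,0,0,-0.012,0,0,0.6,0,0,0,-0.012,0,0,0.82,0,0,0,-0.012,0,0,0.82,-0.2,0,0,-0.012,0,0,0.82,-0.4,0,0,-0.012,0,0,0.82,-0.6,0,0,-0.012,0,0,0.82,-0.73,0,0,-0.012,0,0,0.82,-0.77,0,0,-0.012,0,0,0.82,-0.77,0,0,-0.012,0]' 40
python3 -m jog '[0,0,-0.01,0,0,0,-0.3,0,0,-0.01,0,0,0,-0.6,0,0,-0.01,0,0,0,-1,0,0,-0.01,0,0,0,-1,0,0,-0.01,0,0,0,-1,0,0,-0.01,0,0,0,-1]' 40
```

```text
clock: 29.35
tcp_pos: [0.4074, 0.3862, 0.0233]
orientation: [-0.0, 0.691, 0.723, -0.002]
wrist_force: [0.1, 0.4, 0.1]
finger_gap: 0.0424
grip_force: 0.0
clock: 29.85
tcp_pos: [0.4104, 0.3884, 0.0252]
orientation: [0.0, 0.691, 0.722, 0.002]
wrist_force: [-0.5, -0.3, 6.9]
finger_gap: 0.0224
grip_force: 40.0
```

```bash
python3 -m jog '[0,0,0.03,0,0,0,-1,0,0,0.08,0,0,0,-1,0,0,0.12,0,0,0,-1,0,0,0.16,0,0,0,-1,0,0,0.16,0,0,0,-1]' 60
python3 - <<'E'
from h import *
p,d=eyes.read_camera('side');q,e=eyes.read_camera('top')
a=cv2.resize(p[200:340,220:400,::-1],None,fx=4,fy=4)
b=cv2.resize(q[220:290,180:280,::-1],None,fx=2,fy=2);a[:140,:200]=b
cv2.imwrite('pics/s9.png',a)
E
```

```text
clock: 30.27
tcp_pos: [0.4101, 0.3884, 0.0575]
orientation: [0.0, 0.691, 0.723, 0.002]
wrist_force: [0.9, 0.1, -1.3]
finger_gap: 0.0212
grip_force: 59.0
```

View pics/s9.png

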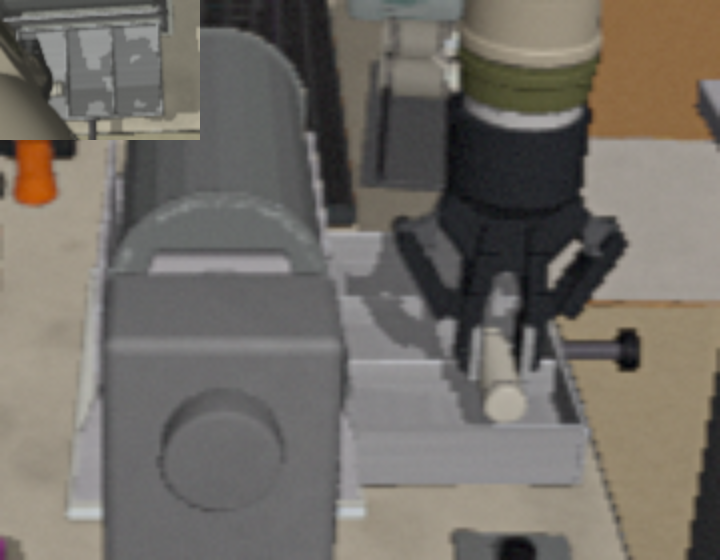

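```bash
python3 -m jog '[0,0,0.2,0,0,0,-1,0,-0.05,0.4,0,0,0.02,-1,0,-0.15,0.45,0,0,0.06,-1,0,-0.25,0.45,0,0,0.1,-1,0,-0.35,0.45,0,0,0.14,-1,0,-0.45,0.45,0,0,0.18,-1,0,-0.55,0.45,0,0,0.22,-1,0,-0.65,0.45,0,0,0.26,-1,0,-0.75,0.45,0,0,0.3,-1,0,-0.85,0.45,0,0,0.34,-1,0,-0.95,0.45,0,0,0.38,-1,0,-1,0.45,0,0,0.42,-1]' 60
python3 -c "
from h import *
p,d=eyes.read_camera('top');rack(p,d);seated(p,d);print(env.get_state()['tcp_pos'])"
python3 -m jog '[0.02,-0.15,0,0,0,0.028,-1,0.04,-0.3,0,0,0,0.028,-1,0.06,-0.45,0,0,0,0.028,-1,0.06,-0.6,0,0,0,0.028,-1,0.06,-0.75,0,0,0,0.028,-1,0.06,-0.83,0,0,0,0.028,-1,0.06,-0.83,0,0,0,0.028,-1,0.06,-0.83,0,0,0,0.028,-1]' 60
python3 -c "
from h import *
print(env.get_state()['tcp_pos'],env.get_state()['finger_gap'])"
```

```text
clock: 31.37
tcp_pos: [0.4082, 0.1857, 0.1447]
orientation: [-0.001, 0.104, 0.995, -0.001]
wrist_force: [-0.3, 0.3, -1.2]
finger_gap: 0.0216
grip_force: 59.3
yaws [-0.114 -0.119] spacing 0.05 162 155
ends [[-0.11    0.1127]
 [-0.1105  0.114 ]]
centre [ 0.4118 -0.0466] yaw -0.117
S [0.4199 0.0229]
M [ 0.4123 -0.0427]
L [ 0.4039 -0.1142]
M 131 x -0.0311 0.0326 mid 0.0008 y 0.0044 ztop 0.0665
L 132 x -0.0306 0.0317 mid 0.0005 y -0.0676 ztop 0.0708
[0.40820925 0.18493503 0.14469081]
clock: 32.08
tcp_pos: [0.4209, 0.0213, 0.145]
orientation: [-0.0, 0.065, 0.998, 0.0]
wrist_force: [-0.1, 0.1, -0.4]
finger_gap: 0.0213
grip_force: 59.3
[0.4208947  0.02125055 0.1449711 ] 0.021347189999027762
```

```bash
python3 -m jog '[0.01,0.005,-0.1,0,0,0.005,-1,0.01,0.005,-0.2,0,0,0.005,-1,0.01,0.005,-0.3,0,0,0.005,-1,0.01,0.005,-0.38,0,0,0.005,-1,0.01,0.005,-0.41,0,0,0.005,-1,0.01,0.005,-0.41,0,0,0.005,-1,0.01,0.005,-0.41,0,0,0.005,-1]' 60
python3 - <<'E'
from h import *
p,d=eyes.read_camera('side');s=env.get_state();t=s['tcp_pos'];print(t,s['finger_gap'])
crop(p,280,170,360,250,7,'pics/s10.png')
yaw=-.114;ex=np.array([np.cos(yaw),np.sin(yaw)]);ey=np.array([-ex[1],ex[0]]);c=np.array([.4125,-.0463])
f=lambda x,y,z:((px('side',[*(c+x*ex+y*ey),z])-[280,170])*7).round(1)
print([f(q,.07,t[2]+.003) for q in(-.032,.032)],[f(q,.004,.048) for q in(-.032,.032)])
E
```

```text
clock: 32.67
tcp_pos: [0.423, 0.0233, 0.0634]
orientation: [-0.0, 0.055, 0.999, 0.0]
wrist_force: [0.7, -1.6, -0.6]
finger_gap: 0.0215
grip_force: 59.3
[0.42358548 0.02305588 0.06395157] 0.02127601684613215
[array([380.8, 369.9]), array([235.8, 360.2])] [array([377.4, 346.7]), array([239.5, 337.6])]
```

View pics/s10.png

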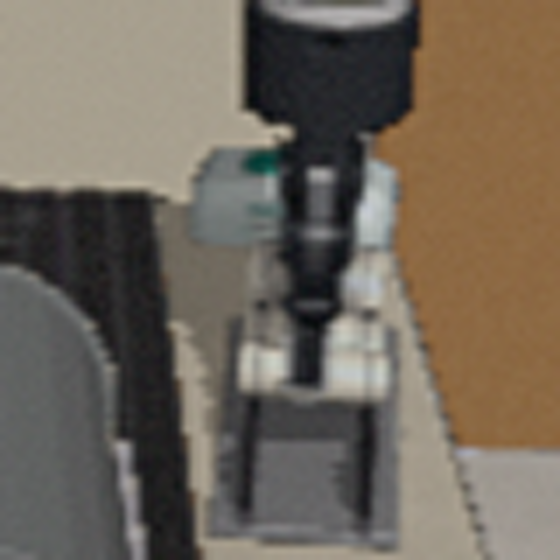

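```bash
python3 -m jog '[0,0,-0.02,0,0,0,-1,0,0,-0.04,0,0,0,-1,0,0,-0.055,0,0,0,-1,0,0,-0.065,0,0,0,-1,0,0,-0.065,0,0,0,-1,0,0,-0.065,0,0,0,-1]' 60 | grep -E "tcp|wrist|gap"
for i in 1 2 3; do python3 -m jog '[0,0,-0.008,0,0,0,-1,0,0,-0.008,0,0,0,-1,0,0,-0.008,0,0,0,-1]' 60 | grep -E "tcp|wrist|gap"; done
```

```text
tcp_pos: [0.4229, 0.0225, 0.0502]
wrist_force: [-0.4, 0.5, -0.8]
finger_gap: 0.0215
tcp_pos: [0.423, 0.0225, 0.0486]
wrist_force: [-0.3, 0.4, -1.8]
finger_gap: 0.0213
tcp_pos: [0.4229, 0.0225, 0.047]
wrist_force: [-0.4, 0.6, -0.7]
finger_gap: 0.0212
tcp_pos: [0.4232, 0.0224, 0.0457]
wrist_force: [-0.4, -0.1, 2.1]
finger_gap: 0.0216
```

```bash
python3 -m jog '[0,0,-0.004,0,0,0,-1,0,0,-0.004,0,0,0,-1,0,0,0,0,0,0,-0.3,0,0,0,0,0,0,-0.1,0,0,0,0,0,0,-0.1,0,0,0.05,0,0,0,-0.1,0,0,0.2,0,0,0,0,0,0,0.4,0,0,0,0,0,0.1,0.6,0,0,0,0,0,0.3,0.6,0,0,0.02,0,-0.1,0.5,0.6,0,0,0.047,0,-0.2,0.7,0.6,0,0,0.047,0]' 50
python3 -m jog '[-0.1,0.2,0,0,0,0,0,-0.2,0.4,0,0,0,0,0,-0.2,0.6,0,0,0,0,0,-0.2,0.778,0,0,0,0,0,-0.2,0.778,0,0,0,0,0,-0.2,0.778,0,0,0,0,0]'
python3 - <<'E'
from h import *
p,d=eyes.read_camera('top');s=env.get_state();print(s['tcp_pos'],s['orientation']);rack(p,d);seated(p,d)
E
```

```text
clock: 34.97
tcp_pos: [0.3866, 0.1584, 0.1664]
orientation: [0.001, -0.019, 1.0, 0.0]
wrist_force: [0.2, 0.6, -0.3]
finger_gap: 0.0427
grip_force: 0.0
clock: 35.47
tcp_pos: [0.345, 0.3145, 0.165]
orientation: [-0.0, -0.021, 1.0, -0.0]
wrist_force: [-0.1, 0.3, -0.5]
finger_gap: 0.0425
grip_force: 0.0
[0.3450151  0.3130803  0.16490138] [-5.40974392e-04 -1.97873143e-02  9.99803964e-01 -4.51491425e-04]
yaws [-0.111 -0.108] spacing 0.0501 199 203
ends [[-0.1024  0.119 ]
 [-0.1051  0.1197]]
centre [ 0.4096 -0.0372] yaw -0.11
S [0.4173 0.0324]
M [ 0.41   -0.0332]
L [ 0.4022 -0.1048]
S 87 x -0.0342 0.0269 mid -0.0036 y 0.0727 ztop 0.0613
M 111 x -0.0344 0.0296 mid -0.0024 y 0.0059 ztop 0.0664
L 122 x -0.034 0.0302 mid -0.0019 y -0.0672 ztop 0.0697
```

```bash
python3 -m jog '[-0.01,0.025,-0.15,0,0,0,0,-0.01,0.025,-0.35,0,0,0,0,-0.01,0.025,-0.55,0,0,0,0,-0.01,0.025,-0.7,0,0,0,0,-0.01,0.025,-0.745,0,0,0,0,-0.01,0.025,-0.745,0,0,0,0,-0.01,0.025,-0.745,0,0,0,-0.5,-0.01,0.025,-0.745,0,0,0,-1,-0.01,0.025,-0.745,0,0,0,-1,-0.01,0.025,-0.745,0,0,0,-1,-0.01,0.025,-0.745,0,0,0,-1]' 50
python3 -m jog '[0.03,0.001,0,0,0,0,-1,0.1,0.003,0,0,0,0,-1,0.18,0.006,0,0,0,0,-1,0.26,0.009,0,0,0,0,-1,0.34,0.012,0,0,0,0,-1,0.42,0.014,0,0,0,0,-1,0.5,0.017,0,0,0,0,-1,0.56,0.019,0,0,0,0,-1,0.61,0.02,0,0,0,0,-1,0.63,0.021,0,0,0,0,-1,0.63,0.021,0,0,0,0,-1]'
for i in 1 2 3 4; do python3 -m jog '[0.02,0,0,0,0,0,-1,0.02,0,0,0,0,0,-1,0.02,0,0,0,0,0,-1]' | grep -E "tcp|wrist|gap"; done
```

```text
clock: 36.43
tcp_pos: [0.3456, 0.3184, 0.0186]
orientation: [0.002, -0.018, 1.0, 0.001]
wrist_force: [0.2, -2.2, 7.9]
finger_gap: 0.01
grip_force: 49.1
clock: 37.35
tcp_pos: [0.4728, 0.322, 0.0187]
orientation: [0.003, -0.018, 1.0, 0.0]
wrist_force: [1.2, -3.1, 5.5]
finger_gap: 0.0094
grip_force: 49.6
tcp_pos: [0.4748, 0.322, 0.0187]
wrist_force: [-0.6, -2.9, 7.5]
finger_gap: 0.01
tcp_pos: [0.4748, 0.322, 0.0186]
wrist_force: [-10.6, -2.7, 14.7]
finger_gap: 0.0099
tcp_pos: [0.4748, 0.322, 0.0186]
wrist_force: [-21.1, -1.1, 24.5]
finger_gap: 0.01
tcp_pos: [0.4749, 0.3219, 0.0185]
wrist_force: [-30.4, -0.4, 32.3]
finger_gap: 0.0099
```

```bash
python3 -m jog '[-0.04,0,0,0,0,0,-1,-0.055,0,0,0,0,0,-1,-0.055,0,0,0,0,0,0,-0.055,0,0,0,0,0,0,-0.055,0,0,0,0,0,0,-0.12,0,0.1,0,0,0,0,-0.22,0,0.3,0,0,0,0,-0.26,0,0.5,0,0,0,0,-0.26,0,0.7,0,0,0,0,-0.26,0,1,0,0,0,0,-0.26,0,1,0,0,0,0]'
python3 -m jog '[0.1,-0.3,0.1,0,0,-0.04,0.3, 0.2,-0.6,0.2,0,0,-0.08,0.3, 0.3,-0.9,0.3,0,0,-0.12,0.3, 0.4,-0.99,0.3,0,0,-0.16,0.3, 0.5,-0.99,0.3,0,0,-0.2,0.3,0.6,-0.99,0.3,0,0,-0.24,0.3,0.7,-0.99,0.3,0,0,-0.28,0.3,0.7,-0.99,0.3,0,0,-0.32,0.3,0.7,-0.99,0.3,0,0,-0.36,0.3,0.7,-0.99,0.3,0,0,-0.4,0.3,0.7,-0.99,0.3,0,0,-0.44,0.3,0.7,-0.99,0.3,0,0,-0.48,0.3]'
python3 - <<'E'
from h import *
p,d=eyes.read_camera('top');s=env.get_state();print(s['tcp_pos'],s['orientation'],s['joint_pos']);rack(p,d)
print(ray('top',224.7,255.7,.036)); crop(p,135,170,395,300,3,'pics/t11.png')
E
```

```text
clock: 39.27
tcp_pos: [0.4356, 0.3231, 0.2225]
orientation: [0.003, -0.019, 1.0, 0.002]
wrist_force: [0.5, 0.7, -0.6]
finger_gap: 0.0428
grip_force: 0.0
clock: 40.27
tcp_pos: [0.5742, 0.1237, 0.2762]
orientation: [-0.0, 0.67, 0.742, 0.0]
wrist_force: [-0.5, -0.1, 0.2]
finger_gap: 0.0553
grip_force: 0.0
[0.57411061 0.12372461 0.2762245 ] [-1.57749631e-04  6.72361932e-01  7.40222538e-01  3.94217975e-05] [7.54706189e-02 3.31333730e-01 1.80475311e-01 1.42009753e+00
 2.83333181e-04 1.55026067e+00]
yaws [-0.124 -0.107] spacing 0.0505 83 89
ends [[-0.1011  0.0051]
 [-0.1016  0.0114]]
centre [ 0.4033 -0.0937] yaw -0.116
S [ 0.4113 -0.0241]
M [ 0.4037 -0.0897]
L [ 0.3954 -0.1612]
[0.43795637 0.32065817 0.036     ]
```

View pics/t11.png

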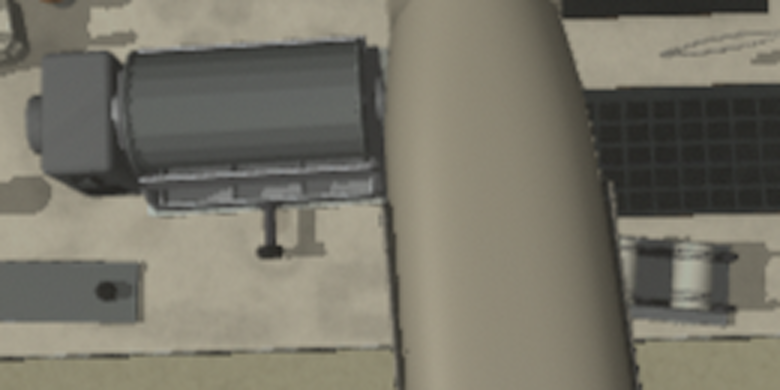

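```bash
python3 -m jog '[0.032,0,-0.2,0,0,-0.022,0.3,0.032,0,-0.4,0,0,-0.022,0.3,0.032,0,-0.6,0,0,-0.022,0.3,0.032,0,-0.75,0,0,-0.022,0.3,0.032,0,-0.85,0,0,-0.022,0.3,0.032,0,-0.95,0,0,-0.022,0.3,0.032,0,-0.98,0,0,-0.022,0.3,0.032,0,-0.98,0,0,-0.022,0.3]'
python3 -m jog '[0,0,-0.08,0,0,0,0.3,0,0,-0.08,0,0,0,0.3,0,0,-0.08,0,0,0,-0.3,0,0,-0.08,0,0,0,-1,0,0,-0.08,0,0,0,-1,0,0,-0.08,0,0,0,-1,0,0,-0.08,0,0,0,-1]' 60
```

```text
clock: 40.98
tcp_pos: [0.5787, 0.1237, 0.0785]
orientation: [-0.001, 0.693, 0.721, -0.001]
wrist_force: [-0.6, -0.1, 0.8]
finger_gap: 0.0555
grip_force: 0.0
clock: 41.57
tcp_pos: [0.5805, 0.1239, 0.066]
orientation: [0.001, 0.693, 0.721, 0.001]
wrist_force: [-2.4, 0.3, 6.0]
finger_gap: 0.0179
grip_force: 58.5
```

```bash
python3 -m jog '[-0.052,-0.002,0.013,0,0,0,-1,-0.103,-0.003,0.028,0,0,0,-1,-0.15,-0.005,0.05,0,0,0,-1,-0.193,-0.006,0.08,0,0,0,-1,-0.23,-0.008,0.117,0,0,0,-1,-0.26,-0.009,0.16,0,0,0,-1,-0.282,-0.01,0.207,0,0,0,-1,-0.295,-0.01,0.258,0,0,0,-1,-0.3,-0.01,0.31,0,0,0,-1,-0.295,-0.01,0.362,0,0,0,-1,-0.282,-0.01,0.413,0,0,0,-1,-0.26,-0.009,0.46,0,0,0,-1]'
python3 -m jog '[0.03,0,0.043,0,0,0,-1,0.067,0.002,0.08,0,0,0,-1,0.11,0.004,0.11,0,0,0,-1,0.157,0.005,0.132,0,0,0,-1,0.208,0.007,0.145,0,0,0,-1,0.26,0.009,0.15,0,0,0,-1,0.26,0.009,0.15,0,0,0,-1,0.26,0.009,0.15,0,0,0,-1,0.26,0.009,0.15,0,0,0,-1]'
```

```text
clock: 42.57
tcp_pos: [0.5286, 0.1224, 0.1577]
orientation: [0.0, 0.693, 0.721, 0.001]
wrist_force: [5.9, 3.5, -9.6]
finger_gap: 0.018
grip_force: 61.3
clock: 43.32
tcp_pos: [0.5803, 0.1239, 0.1862]
orientation: [0.0, 0.693, 0.721, 0.0]
wrist_force: [3.3, 2.5, -7.6]
finger_gap: 0.0177
grip_force: 61.3
```

```bash
python3 -m jog '[0,0,-0.015,0,0,0,-1,0,0,-0.015,0,0,0,0,0,0,-0.015,0,0,0,0.3,0,0,-0.015,0,0,0,0.3,0,0,0.1,0,0,0,0.3,0,0,0.3,0,0,0,0.3,0,0,0.5,0,0,0,0.3,0,0,0.6,0,0,0,0.3,-0.2,0.2,0.6,0,0,0,0.3,-0.4,0.4,0.6,0,0,0,0.3,-0.6,0.6,0.6,0,0,0,0.3,-0.8,0.8,0.6,0,0,0,0.3]'
python3 -m jog '[-0.2,0.2,0,0,0,0,0.3,-0.4,0.4,0,0,0,0,0.3,-0.5,0.6,0,0,0,0,0.3,-0.5,0.8,0,0,0,0,0.3,-0.5,1,0,0,0,0,0.3,-0.5,1,0,0,0,0,0.3]'
python3 - <<'E'
from h import *
p,d=eyes.read_camera('top');s=env.get_state();print(s['tcp_pos']);rack(p,d);seated(p,d,(.4096,-.0372),-.111)
W=cloud('top',d);X,Y,Z=W[...,0],W[...,1],W[...,2]
m=(Z>.19)&(X>.5)&(X<.65)&(Y<.18)&(Y>.05); l=cv2.fitLine(W[m][:,:2].astype(np.float32),cv2.DIST_HUBER,0,.01,.01).ravel();print('handle',l, np.median(Z[m]))
crop(p,135,170,395,300,3,'pics/t12.png')
E
```

```text
clock: 44.32
tcp_pos: [0.461, 0.2421, 0.3068]
orientation: [0.0, 0.694, 0.72, 0.0]
wrist_force: [1.4, 1.4, 0.4]
finger_gap: 0.0555
grip_force: 0.0
clock: 44.82
tcp_pos: [0.3607, 0.4447, 0.3069]
orientation: [-0.0, 0.692, 0.722, 0.001]
wrist_force: [-0.6, 0.2, 0.2]
finger_gap: 0.0554
grip_force: 0.0
[0.36073976 0.44748408 0.30595369]
yaws [-0.114 -0.117] spacing 0.0499 198 200
ends [[-0.1005  0.1216]
 [-0.102   0.1224]]
centre [ 0.4098 -0.0372] yaw -0.116
S [0.4179 0.0323]
M [ 0.4102 -0.0332]
L [ 0.4019 -0.1047]
S 129 x -0.0303 0.0334 mid 0.0015 y 0.0703 ztop 0.0628
M 131 x -0.0304 0.0323 mid 0.001 y 0.0045 ztop 0.0675
L 130 x -0.0303 0.0321 mid 0.0009 y -0.0679 ztop 0.0713
handle [ 0.042054   -0.99911535  0.5787093   0.13211913] 0.20794805951688383
```

View pics/t12.png

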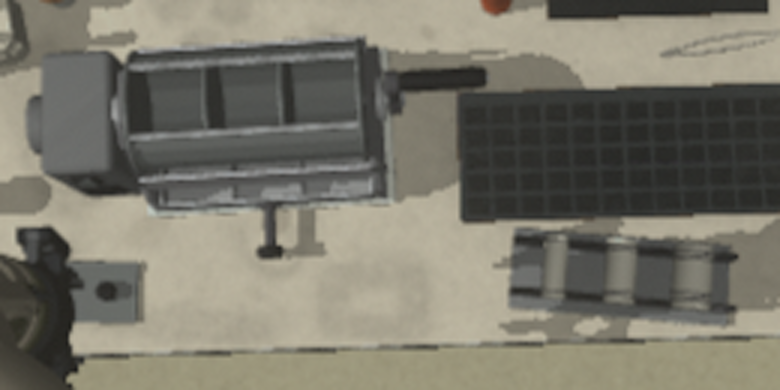

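```bash
python3 -c "
from h import *
print(env.hand_in())"
```

```text
the job is handed in; nothing more can be done
None
```

The job is handed in: all three cylinders lie centred in their own saddles (about 1 mm off by camera), the drawer is fully home and the port is straight up to about 1° by the crank position; the rack shifted about 9 mm as or just after I placed the last cylinder, cause unknown, and the cylinders stayed seated.

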